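# Line up the hole saws by size on the storage board

### The arm

A 6-joint arm with a two-finger parallel gripper is mounted at the origin on the work surface. World frame = base frame: x ahead of the robot, y to its left, z up, the work surface at z = 0. Lengths are in m, angles in rad, forces in N, time in s.
With the tool pointing down it reaches from about 0.25 to 0.725 m from the base axis. Payload 9.7 kg.
Tool frame: the origin (TCP) lies between the finger pads; the fingertips stand 11 mm ahead of it and the grasp point (between the pads) lies 8 mm behind it (ctrl.finger_overhang is the distance from the TCP to the fingertips, in m); z points along the fingers, y is the direction in which the jaws open and shut (so a half turn about z gives the same grasp; the last joint's range is limited). The gripper opens to 85 mm and grips with 20 to 120 N. Pads are 22 mm wide; open, the fingers measure 114 mm over their backs; the gripper's body (76 mm by 85 mm) begins 54 mm behind the grasp point. The pads swing forward as they close: fully open they stand 13 mm farther back than shut.
Start: joints at [1.15, 0.087, 0.176, 1.66, 0, 1.571], TCP at [0.225, 0.502, 0.242] pointing down, gripper open.
Joint ranges: [-3.13, 3.13], [-0.85, 1.81], [-1.15, 1.24], [-2.2, 2.28], [-1.44, 1.52], [-3.14, 3.14]. Speed limits (rad/s): [2.22, 2.22, 2.57, 3.14, 3.14, 3.14].

### API

Orientations are given as a unit quaternion [x, y, z, w].
In Python, from bench import observe, grab_frame, job, ctrl gives the robot as it stands. The module is installed in compiled form; this text tells all that it offers.
- The arm moves only by the tool drive_tool, never from a script. Its argument "commands" is one flat list of numbers, 5 for each row, row after row: the opening, from 0 (shut) to 1 (fully open), then the shift along the tool's x, y, z in m, then the turn about the tool's z in degrees. A call has 1 to 12 rows; each row shifts and turns the commanded pose from where the row before left it, along the tool's axes as they then stand; what a row does not reach is not made up. A row lasts 1/12 s, in which the tool goes at most 41.7 mm and 7.16 degrees, less where a joint would pass 70% of its speed; a pose out of reach is approached as far as the arm can. A call with a gripper value outside its range is refused whole. The fingers move at their own pace and stop on an object; "grip_force" is the grip in N (left out, the last holds). Time passes only in rows, so rows that do not move let the fingers close. It gives the time, the measured TCP pose, the force and the opening at its end, in the units of the state.
- observe(): the state, without advancing time (a new reading comes with each control period).
- grab_frame(name): name is "scene" or "top" or "wrist"; returns a dict with "img" (420x560x3 uint8, red, green, blue), "range_z" (420x560 float32, m along the optical axis (not along the pixel's ray), 0 where there is no reading), "fov_y" (degrees; the focal length in pixels is half the picture's height over the tangent of half this angle, whatever the lens; pixels are square), "cx", "cy" (the principal point, pixels), "T" (4x4, takes a point from camera to world coordinates); the wrist camera has in their place "mount" (4x4, takes a point from camera to tool coordinates, whose origin is the TCP and whose axes are the flange's). Camera axes: x right, y up, looking along -z (the intrinsics and any distortion apply to the point x, -y, -z); pixel columns grow to the right and rows downward; lengths in m; the calibration is good to about 2 mm. A picture is of the moment at which its call begins: read the wrist's pose just before it.
- job.finish_job(): hands the job in, once; it reports no verdict.
The state is a dict: "time": time; "joint_positions": joint angles; "joint_velocities": joint speeds; "joint_torque": joint torques, N m; "position": TCP position; "orientation": TCP orientation; "contact_force": force on the tool from outside, world axes, zero at the start; "wrist_torque": the same for the moment, N m; "opening": finger opening in m.
Only numpy, scipy, OpenCV 4.12 (cv2) and the standard library are available. Lean on these libraries where they do the work, as an engineer would, in place of code of your own. Each camera call takes 0.05 s, during which the arm holds its last target.

### The job

Put the four hole saws away on the plywood board in order of size: one standing teeth down on each green mark, well centred, from the smallest on the mark at the glue bottle's end to the largest at the tape measure's end. Keep the saws upright, don't knock any over, leave the glue bottle and tape measure where they are, and let go of everything at the end.

Things in the scene. Friction and masses are not known exactly. Their poses are not given: they have to be found in the camera images.
- saw_28: hole saw of 28 mm diameter, one of four (28, 38, 48, 60 mm), loose, standing teeth down: blue cylindrical cup 28 mm across and 40 mm high, on it a steel hex collar 20 mm across (40 to 46 mm up), then a plain round steel shank 12 mm in diameter on the axis, from 46 to 80 mm up. Weighs 0.09 to 0.4 kg. Origin: centre of the toothed underside; z up along the shank.
- saw_38: hole saw of 38 mm diameter, one of four (28, 38, 48, 60 mm), loose, standing teeth down: blue cylindrical cup 38 mm across and 40 mm high, on it a steel hex collar 20 mm across (40 to 46 mm up), then a plain round steel shank 12 mm in diameter on the axis, from 46 to 80 mm up. Weighs 0.09 to 0.4 kg. Origin: centre of the toothed underside; z up along the shank.
- saw_48: hole saw of 48 mm diameter, one of four (28, 38, 48, 60 mm), loose, standing teeth down: blue cylindrical cup 48 mm across and 40 mm high, on it a steel hex collar 20 mm across (40 to 46 mm up), then a plain round steel shank 12 mm in diameter on the axis, from 46 to 80 mm up. Weighs 0.09 to 0.4 kg. Origin: centre of the toothed underside; z up along the shank.
- saw_60: hole saw of 60 mm diameter, one of four (28, 38, 48, 60 mm), loose, standing teeth down: blue cylindrical cup 60 mm across and 40 mm high, on it a steel hex collar 20 mm across (40 to 46 mm up), then a plain round steel shank 12 mm in diameter on the axis, from 46 to 80 mm up. Weighs 0.09 to 0.4 kg. Origin: centre of the toothed underside; z up along the shank.
- mark_1: flat round green mark, 66 mm across with a white centre dot, an end mark (next to it stands the glue bottle or the tape measure), one of four 85 mm apart in a straight row numbered along it, on a fixed plywood board (350 x 90 mm, 12 mm thick, lying on the bench). Origin: centre of the mark at the board's top face, 12 mm above the bench, on which a hole saw stands; z up. The mark's y axis points along the row from mark_1 towards mark_4; the marks are level.
- mark_2: flat round green mark, 66 mm across with a white centre dot, between mark_1 and mark_3, one of four 85 mm apart in a straight row numbered along it, on a fixed plywood board (350 x 90 mm, 12 mm thick, lying on the bench). Origin: centre of the mark at the board's top face, 12 mm above the bench, on which a hole saw stands; z up. The mark's y axis points along the row from mark_1 towards mark_4; the marks are level.
- mark_3: flat round green mark, 66 mm across with a white centre dot, between mark_2 and mark_4, one of four 85 mm apart in a straight row numbered along it, on a fixed plywood board (350 x 90 mm, 12 mm thick, lying on the bench). Origin: centre of the mark at the board's top face, 12 mm above the bench, on which a hole saw stands; z up. The mark's y axis points along the row from mark_1 towards mark_4; the marks are level.
- mark_4: flat round green mark, 66 mm across with a white centre dot, the other end mark, one of four 85 mm apart in a straight row numbered along it, on a fixed plywood board (350 x 90 mm, 12 mm thick, lying on the bench). Origin: centre of the mark at the board's top face, 12 mm above the bench, on which a hole saw stands; z up. The mark's y axis points along the row from mark_1 towards mark_4; the marks are level.
- glue: small white glue bottle with a red band and a pointed orange nozzle, 54 mm across, 116 mm high, standing on the bench beyond one end of the board, in line with the row within 20 mm and 105 to 125 mm from the centre of the end mark; at either end by chance. It shows the end of the row where the smallest saw belongs. Loose, to be left alone. Origin: centre of its underside.
- tape: yellow and black tape measure, 66 x 66 x 34 mm, lying flat on the bench beyond the other end of the board, 105 to 125 mm from the centre of that end mark; it shows the end for the largest saw. Loose, to be left alone. Origin: centre of its underside.
Mind the look-alikes: they are no part of the job. What is shaped like the saw_60 but turquoise is not meant.

How it is judged:
By the outcome, as a careful person would: the job done as asked, in the order asked, and still so for the second after the job is handed in, with the robot touching nothing.
It also fails if it takes over 99 s, if anything falls off the work surface, if the arm or the gripper's body presses on something with over 40 N, if the wrist force passes 120 N, or if a joint passes its speed limit or range.

## Working session

There is one attempt and no reset: what is moved stays moved. The work goes in short steps, Python scripts to look and compute and a tool call to move; the robot and the scene stay as the last step left them, time stands still between calls to the robot, and variables do not carry over. Pictures are saved under pics/ and viewed, and the job is handed in when it is done.

Besides the shell and the picture viewer there is one more tool, called after ">>>" by a JSON object that holds its "fn" and its "kwargs", one argument or row to a line. drive_tool: Moves the arm, as the interface text tells. Its arguments: {"type":"object","properties":{"commands":{"type":"array"},"grip_force":{"type":"number"}},"required":["commands"]}

```bash
mkdir -p pics; cat > h.py <<'E'
import numpy as np, cv2
from bench import observe, grab_frame, job, ctrl
def save(f,n): cv2.imwrite('pics/'+n,cv2.cvtColor(f['img'],cv2.COLOR_RGB2BGR))
def px2w(f,u,v,d,T=None):
    T=f['T'] if T is None else T
    fl=210/np.tan(np.radians(f['fov_y'])/2)
    p=np.array([(u-f['cx'])/fl*d,-(v-f['cy'])/fl*d,-d,1.0])
    return (np.array(T)@p)[:3]
E
python3 - <<'E'
from h import *
import pickle
s=observe(); print(s)
for n in('scene','top','wrist'):
    f=grab_frame(n); save(f,n+'0.png'); pickle.dump(f,open(n+'0.pkl','wb'))
    print(n,{k:v for k,v in f.items() if k not in('img','range_z')})
E
```

```text
{'time': 0.0, 'joint_positions': array([1.15000991e+00, 8.74703711e-02, 1.75153565e-01, 1.65980946e+00,
       1.91296087e-06, 1.57080916e+00]), 'joint_velocities': array([-0.00082369,  0.0009971 ,  0.00043754, -0.00138078,  0.00016729,
       -0.0008944 ]), 'joint_torque': array([-4.83981130e-04, -5.20385492e+01,  4.64803183e+01,  1.64386583e-02,
       -1.01137546e-04, -4.83696880e-06]), 'position': array([0.22457635, 0.5018298 , 0.24158738]), 'orientation': array([ 2.08850680e-01,  9.77947315e-01, -6.50109296e-04, -1.39806833e-04]), 'contact_force': array([ 0.15746564, -0.33726273, -0.32573122]), 'wrist_torque': array([-0.03064912, -0.00896311, -0.03167055]), 'opening': 0.085358503354535}
scene {'fov_y': 51.28412066896265, 'cx': 271.0403990570163, 'cy': 207.4204835067071, 'T': array([[-0.47144572, -0.51144555,  0.71844442,  1.31418164],
       [ 0.88182683, -0.26325407,  0.39125277,  0.38293471],
       [-0.01097107,  0.81799801,  0.57511642,  0.62954102],
       [ 0.        ,  0.        ,  0.        ,  1.        ]])}
top {'fov_y': 55.12401663051108, 'cx': 281.85381320177163, 'cy': 204.04761660272416, 'T': array([[-2.92837745e-03,  9.79491477e-01, -2.01464316e-01,
         3.99963334e-01],
       [-9.99995479e-01, -3.00597113e-03, -7.92144985e-05,
         8.91120479e-04],
       [-6.83185844e-04,  2.01463173e-01,  9.79495852e-01,
         8.57152230e-01],
       [ 0.00000000e+00,  0.00000000e+00,  0.00000000e+00,
         1.00000000e+00]])}
wrist {'fov_y': 60.44264128320986, 'cx': 274.1215301213208, 'cy': 210.61178921804031, 'mount': array([[ 3.50377452e-04,  9.65234690e-01,  2.61384527e-01,
         6.66550239e-02],
       [ 9.99999609e-01, -1.26091706e-04, -8.74838419e-04,
         1.77740928e-03],
       [-8.11465969e-04,  2.61384732e-01, -9.65234357e-01,
        -1.32019021e-01],
       [ 0.00000000e+00,  0.00000000e+00,  0.00000000e+00,
         1.00000000e+00]])}
```

View pics/scene0.png

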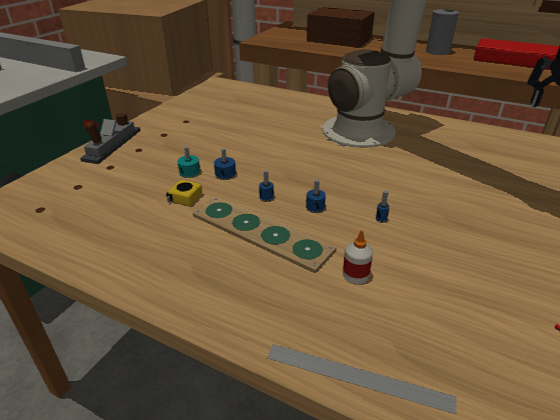

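View pics/top0.png

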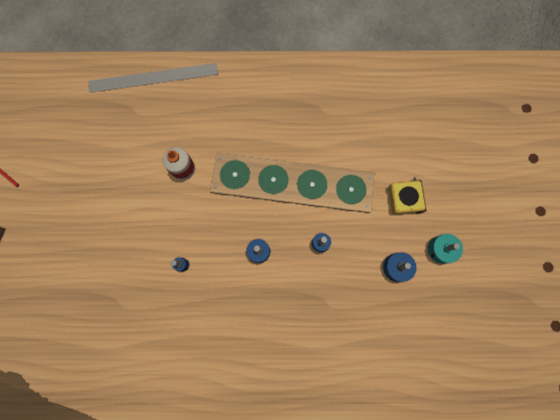

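View pics/wrist0.png

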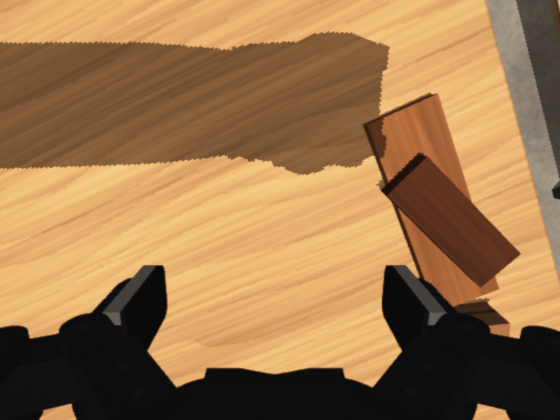

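The top view shows the green marks at (235,174), (273,180), (312,184) and (351,189). The glue is at the left end (178,163) and the tape at the right (408,197). The blue saws are at (180,264), (258,251), (321,243) and (400,267), and the turquoise decoy is at (446,249). Next I measure.

```bash
cat > meas.py <<'E'
from h import *
def cloud(f,T=None):
    T=f['T'] if T is None else T
    fl=210/np.tan(np.radians(f['fov_y'])/2)
    v,u=np.mgrid[:420,:560]; d=f['range_z']
    p=np.stack([(u-f['cx'])/fl*d,-(v-f['cy'])/fl*d,-d],-1)
    return p@np.array(T)[:3,:3].T+np.array(T)[:3,3]
def circ(p):
    (c,r)=cv2.minEnclosingCircle(p.astype(np.float32)); return np.array(c),2*r
E
python3 - <<'E'
from meas import *
import pickle
for n in('top','scene'):
    f=pickle.load(open(n+'0.pkl','rb')); P=cloud(f)
    hsv=cv2.cvtColor(f['img'],cv2.COLOR_RGB2HSV)
    ok=f['range_z']>0
    print(n,'table z',np.median(P[...,2][200:300,250:300]))
    masks={'blue':cv2.inRange(hsv,(100,120,30),(125,255,255)),'turq':cv2.inRange(hsv,(84,120,60),(98,255,255)),'green':cv2.inRange(hsv,(60,60,30),(84,255,160))}
    for k,m in masks.items():
        m=cv2.morphologyEx(m,cv2.MORPH_CLOSE,np.ones((5,5)))
        nn,l,st,ce=cv2.connectedComponentsWithStats(m)
        for i in range(1,nn):
            if st[i,4]<40: continue
            c=ce[i]; q=P[(l==i)&ok]
            if abs(q[:,:2]).max()>1: continue
            if k=='green':
                print(k,c.round(1),st[i,4],'mean',q.mean(0).round(4), 'rect', np.ptp(q,0).round(4)); continue
            top=q[abs(q[:,2]-.040)<.006]
            cc,dd=circ(top[:,:2]) if len(top)>4 else (None,None)
            if cc is None: print(k,c,st[i]);continue
            near=ok&(np.hypot(P[...,0]-cc[0],P[...,1]-cc[1])<.03)&(P[...,2]>.07)
            sh=P[near]
            print(k,c.round(1),st[i,4],'cup c',cc.round(4),'d',round(dd,4),'n',len(top),'shank',sh.mean(0).round(4) if len(sh) else None,len(sh), 'maxz',sh[:,2].max() if len(sh) else 0)
E
```

```text
top table z -0.0015836995440330348
blue [320.6 242.8] 168 cup c [ 0.4891 -0.0788] d 0.0366 n 167 shank [ 0.4892 -0.0786  0.0771] 34 maxz 0.07962813519737066
blue [258.  250.9] 328 cup c [0.4723 0.0503] d 0.0462 n 320 shank [0.4723 0.0506 0.0774] 29 maxz 0.0802174189847753
blue [398.8 266.9] 608 cup c [ 0.4394 -0.2384] d 0.0606 n 558 shank [ 0.4387 -0.238   0.0773] 37 maxz 0.08087039256347428
blue [182.3 264.6] 77 cup c [0.4457 0.2092] d 0.0254 n 51 shank [0.4458 0.2103 0.0773] 36 maxz 0.0801835883336065
turq [446.2 248.2] 580 cup c [ 0.4764 -0.3342] d 0.0599 n 566 shank [ 0.4755 -0.3342  0.0769] 38 maxz 0.0814188181534341
green [234.5 174.2] 628 mean [0.641  0.104  0.0107] rect [0.0617 0.0596 0.0095]
green [272.9 179.1] 638 mean [0.6295 0.0202 0.0108] rect [0.0623 0.061  0.0082]
green [311.8 184. ] 649 mean [ 0.6184 -0.0641  0.0106] rect [0.0641 0.0612 0.0095]
green [350.9 189.1] 652 mean [ 0.6068 -0.1486  0.0106] rect [0.0631 0.0616 0.0094]
green [456.3 246. ] 73 mean [ 0.48   -0.3519  0.0425] rect [0.0395 0.0525 0.0792]
scene table z -0.0006792151813884706
blue [224.4 167.5] 373 cu
[... 198 characters left out ...]
0.08069185018450553
blue [315.4 200.9] 327 cup c [0.4765 0.0519] d 0.0489 n 139 shank [0.4768 0.0533 0.0757] 25 maxz 0.07953978961006314
blue [382.  212.8] 151 cup c [0.4503 0.2114] d 0.0263 n 42 shank [0.4499 0.2127 0.0757] 29 maxz 0.07918762394389145
turq [186.8 164.9] 303 cup c [ 0.4796 -0.333 ] d 0.0636 n 163 shank [ 0.4806 -0.3321  0.0762] 16 maxz 0.08011210616122566
green [218.4 209.8] 307 mean [ 0.6092 -0.1476  0.011 ] rect [0.0645 0.0627 0.0072]
green [245.6 221.6] 347 mean [ 0.6201 -0.0639  0.0111] rect [0.0636 0.0646 0.0066]
green [275.1 234.7] 398 mean [0.6318 0.0208 0.0111] rect [0.064  0.0624 0.0068]
green [307.1 248.9] 445 mean [0.6433 0.1051 0.0111] rect [0.0637 0.0625 0.0069]
```

>>> {"fn": "drive_tool", "kwargs": {
  "commands": [1,0,0,0,6.6,1,0,0,0,6.6,1,0,0,0,6.6,1,0,0,0,6.6,1,0,0,0,6.6,1,0,0,0,6.6,1,0,0,0,6.6,1,0,0,0,6.6,1,0,0,0,6.6,1,0,0,0,6.5]
}}

```text
time: 0.98
position: [0.2246, 0.5019, 0.242]
orientation: [0.709, 0.705, -0.0, 0.0]
contact_force: [-0.5, 0.7, 0.0]
opening: 0.0855
```

>>> {"fn": "drive_tool", "kwargs": {
  "commands": [1,-0.03,0.02,0,0,1,-0.03,0.02,0,0,1,-0.03,0.02,0,0,1,-0.03,0.02,0,0,1,-0.03,0.02,0,0,1,-0.03,0.02,0,0,1,-0.03,0.02,0,0,1,-0.03,0.02,0,0,1,-0.03,0.02,0,0,1,-0.03,0.02,0,0,1,-0.03,0.02,0,0,1,-0.03,0.02,0,0]
}}

```text
time: 1.98
position: [0.4652, 0.1402, 0.2422]
orientation: [0.707, 0.707, 0.0, 0.0]
contact_force: [0.0, 0.1, 0.4]
opening: 0.0853
```

```bash
cat >> meas.py <<'E'
from scipy.spatial.transform import Rotation as R
def wrist():
    s=observe(); f=grab_frame('wrist')
    W=np.eye(4); W[:3,:3]=R.from_quat(s['orientation']).as_matrix(); W[:3,3]=s['position']
    return s,f,W@np.array(f['mount'])
def report(f,T):
    P=cloud(f,T); hsv=cv2.cvtColor(f['img'],cv2.COLOR_RGB2HSV); ok=f['range_z']>0
    masks={'blue':cv2.inRange(hsv,(100,120,30),(125,255,255)),'turq':cv2.inRange(hsv,(84,120,60),(98,255,255)),'green':cv2.inRange(hsv,(60,60,30),(84,255,160))}
    for k,m in masks.items():
        m=cv2.morphologyEx(m,cv2.MORPH_CLOSE,np.ones((3,3)))
        nn,l,st,ce=cv2.connectedComponentsWithStats(m)
        for i in range(1,nn):
            if st[i,4]<150: continue
            x,y,w,h=st[i,:4]
            edge = x==0 or y==0 or x+w==560 or y+h==420
            q=P[(l==i)&ok]
            if k=='green':
                c,d=circ(q[abs(q[:,2]-.012)<.006][:,:2])
                # ellipse fit of hull, then intersect with median-depth plane
                cn=max(cv2.findContours((l==i).astype(np.uint8),0,1)[0],key=len); (eu,ev),ax,_=cv2.fitEllipse(cn)
                dm=f['range_z'][int(round(ev)),int(round(eu))]
                print(k,ce[i].round(1),'edge' if edge else '','mean',q.mean(0).round(4),'circ',c.round(4),round(d,4),'ell',px2w(f,eu,ev,dm,T).round(4)); continue
            top=q[abs(q[:,2]-np.percentile(q[:,2],90))<.004]
            cc,dd=circ(top[:,:2])
            near=ok&(np.hypot(P[...,0]-cc[0],P[...,1]-cc[1])<.02)&(P[...,2]>cc[0]*0+top[:,2].mean()+.034)
            sh=P[near]; tp=sh[sh[:,2]>sh[:,2].max()-.003] if len(sh) else sh
            cs,ds=circ(tp[:,:2]) if len(tp)>5 else (np.zeros(2),0)
            print(k,ce[i].round(1),'edge' if edge else '','cup',cc.round(4),'z',top[:,2].mean().round(4),'d',round(dd,4),'shank top',cs.round(4),'d',round(ds,4),'z',round(sh[:,2].max(),4) if len(sh) else None)
E
python3 - <<'E'
from meas import *
s,f,T=wrist(); save(f,'w1.png'); print(s['position'],s['orientation'],s['joint_positions']); report(f,T)
E
```

```text
[0.46518711 0.14022346 0.24222835] [7.07188115e-01 7.07025438e-01 2.09913494e-05 1.54467869e-06] [ 2.92762707e-01 -6.62393535e-02  2.13592455e-02  1.65835647e+00
  1.71292771e-05  1.86378909e+00]
blue [254.9 108.3]  cup [0.4478 0.2123] z 0.0404 d 0.0267 shank top [0.4478 0.2125] d 0.0116 z 0.0825
blue [282.3 264.3]  cup [0.4747 0.053 ] z 0.0402 d 0.0476 shank top [0.4744 0.0526] d 0.0113 z 0.0822
blue [295.1 360.9]  cup [ 0.4898 -0.0645] z 0.0377 d 0.027 shank top [0. 0.] d 0 z None
green [443.6 214.1]  mean [0.6419 0.1067 0.0131] circ [0.6421 0.1062] 0.0651 ell [0.6415 0.1072 0.014 ]
green [434.7 277. ]  mean [0.6352 0.0416 0.0252] circ [0.6362 0.0283] 0.0622 ell [0.642  0.0342 0.0115]
green [389.1 352. ]  mean [ 0.5951 -0.0518  0.0232] circ [ 0.599  -0.0605] 0.0469 ell [ 0.5992 -0.059   0.0134]
```

View pics/w1.png

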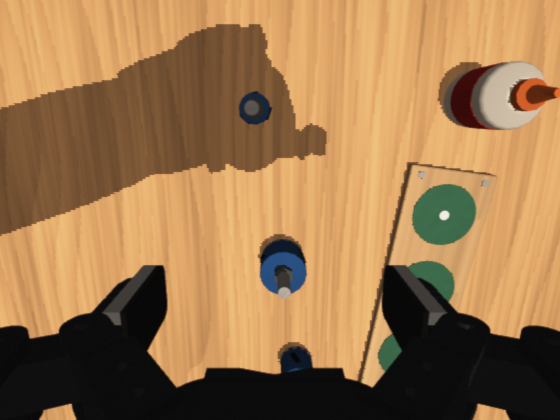

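The wrist view shows saw_28 at (254,108), saw_48 at (283,265), mark_1 at (444,214) and the glue at (500,95). I'll shift to survey the other half.

>>> {"fn": "drive_tool", "kwargs": {
  "commands": [1,-0.034,0.003,0,0,1,-0.034,0.003,0,0,1,-0.034,0.003,0,0,1,-0.034,0.003,0,0,1,-0.034,0.003,0,0,1,-0.034,0.003,0,0,1,-0.034,0.003,0,0,1,-0.034,0.003,0,0,1,-0.034,0.003,0,0,1,-0.034,0.003,0,0,1,0,0,0,0]
}}

```text
time: 2.95
position: [0.4944, -0.2026, 0.2412]
orientation: [0.709, 0.706, -0.001, -0.0]
contact_force: [0.9, 0.5, -1.1]
opening: 0.0856
```

```bash
python3 - <<'E'
from meas import *
s,f,T=wrist(); save(f,'w2.png'); print(s['position'],s['orientation'],s['joint_positions']); report(f,T)
E
```

```text
[ 0.49442817 -0.20261081  0.24116662] [ 7.08555294e-01  7.05654934e-01 -7.07771713e-04 -9.34250289e-05] [-3.88284289e-01  4.94142757e-02  1.34150610e-01  1.65625497e+00
 -1.23164274e-03  1.18661421e+00]
blue [269.8  48.1]  cup [ 0.4916 -0.0787] z 0.0404 d 0.0371 shank top [ 0.4919 -0.0796] d 0.0112 z 0.0826
blue [220.2 218. ]  cup [ 0.4408 -0.2372] z 0.0402 d 0.0594 shank top [ 0.4406 -0.2373] d 0.012 z 0.0819
turq [258.6 309.3]  cup [ 0.4777 -0.3338] z 0.0403 d 0.0595 shank top [ 0.4781 -0.3381] d 0.0078 z 0.0822
green [410.2  31.8] edge mean [ 0.6191 -0.0637  0.0131] circ [ 0.6193 -0.0624] 0.0655 ell [ 0.619  -0.0635  0.0133]
green [390.5 124.5]  mean [ 0.6078 -0.146   0.013 ] circ [ 0.6077 -0.1465] 0.0647 ell [ 0.6079 -0.1458  0.0128]
```

View pics/w2.png

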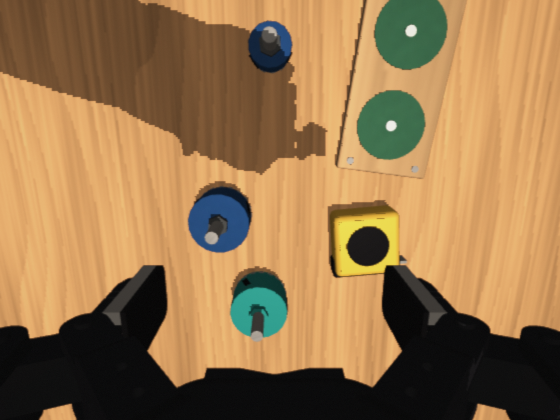

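Blue at (220,218) and turquoise at (259,310) share the saw_60 shape. The blue one is meant. I'll check it in an enlarged crop.

```bash
python3 - <<'E'
from h import *
im=cv2.imread('pics/w2.png')[170:360,170:330]; cv2.imwrite('pics/c2.png',cv2.resize(im,None,fx=3,fy=3,interpolation=2))
E
```

```text
(no output)
```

View pics/c2.png

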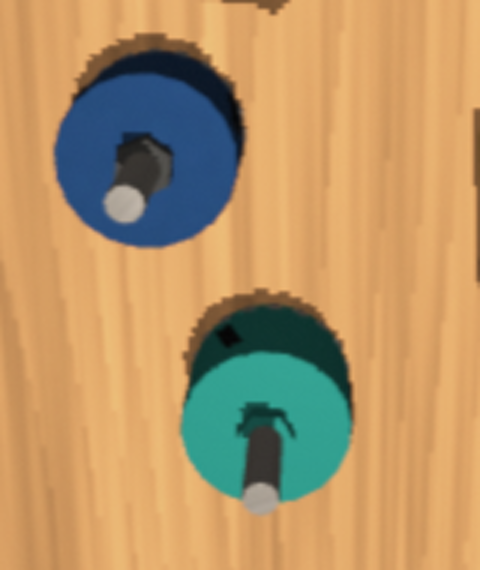

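>>> {"fn": "drive_tool", "kwargs": {
  "commands": [1,-0.01,-0.018,0.02,0,1,-0.01,-0.018,0.02,0,1,-0.0147,-0.0177,0.02,0,1,0,0,0.02,0,1,0,0,0.01,0,1,0,0,0,0,1,0,0,0,0,1,0,0,0,0]
}}

```text
time: 3.67
position: [0.4417, -0.2323, 0.1536]
orientation: [0.707, 0.707, 0.0, 0.001]
contact_force: [0.0, -0.4, -0.7]
opening: 0.0854
```

```bash
python3 - <<'E'
from meas import *
s,f,T=wrist(); save(f,'w3.png'); print(s['position'],s['orientation'],s['joint_velocities'].round(4)); report(f,T)
E
```

```text
[ 0.44170677 -0.23234185  0.15355195] [7.06788048e-01 7.07424981e-01 2.70214844e-04 6.90977987e-04] [-0.0017 -0.001   0.0096  0.0014 -0.0016 -0.002 ]
blue [346.1   5. ] edge cup [ 0.4908 -0.095 ] z 0.0319 d 0.0163 shank top [0. 0.] d 0 z None
blue [271.4 213.6]  cup [ 0.4403 -0.2371] z 0.0404 d 0.0591 shank top [ 0.4405 -0.2201] d 0.0207 z 0.232
turq [318.5 334.2]  cup [ 0.4774 -0.3341] z 0.0404 d 0.0598 shank top [ 0.4773 -0.3303] d 0.0084 z 0.0799
green [535.1   2.8] edge mean [ 0.619  -0.092   0.0132] circ [ 0.6182 -0.0905] 0.0338 ell [ 0.6177 -0.0926  0.0149]
green [505.2  86.1]  mean [ 0.6076 -0.1458  0.0132] circ [ 0.6078 -0.1468] 0.0663 ell [ 0.6071 -0.1456  0.0142]
```

View pics/w3.png

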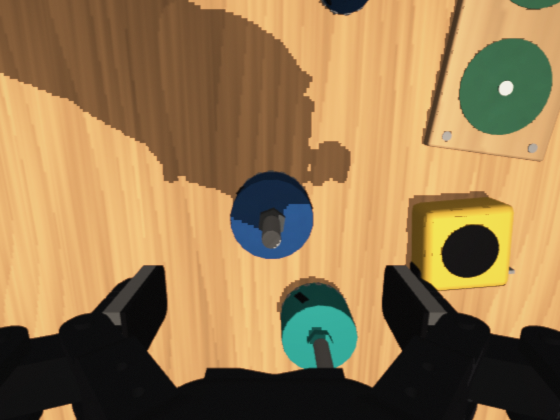

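Blue at (271,214) is confirmed as saw_60 and sits clear of the turquoise one. I descend and grip the shank.

>>> {"fn": "drive_tool", "kwargs": {
  "commands": [1,-0.0045,0,0.02,0,1,0,0,0.02,0,1,0,0,0.02,0,1,0,0,0.02,0,1,0,0,0.01,0,1,0,0,0,0,1,0,0,0,0,0,0,0,0,0,0,0,0,0,0,0,0,0,0,0,0,0,0,0,0,0,0,0,0,0],
  "grip_force": 60
}}

```text
time: 4.72
position: [0.441, -0.2373, 0.0627]
orientation: [0.707, 0.707, 0.0, 0.0]
contact_force: [0.2, -0.3, 0.0]
opening: 0.0253
```

>>> {"fn": "drive_tool", "kwargs": {
  "commands": [0,0,0,0,0,0,0,0,0,0,0,0,0,0,0,0,0,0,0,0,0,0,0,0,0,0,0,0,0,0]
}}

```text
time: 5.22
position: [0.4408, -0.2372, 0.0623]
orientation: [0.707, 0.707, -0.0, 0.0]
contact_force: [-0.6, -0.1, 1.4]
opening: 0.01
```

>>> {"fn": "drive_tool", "kwargs": {
  "commands": [0,0,0,-0.01,0,0,0,0,-0.02,0,0,0,0,-0.02,0,0,0,0,-0.02,0,0,0,0,-0.02,0,0,0,0,-0.01,0,0,0,0,0,0,0,0,0,0,0,0,0,0,0,0]
}}

```text
time: 5.97
position: [0.4404, -0.237, 0.161]
orientation: [0.707, 0.707, -0.0, -0.001]
contact_force: [-0.1, -0.1, -2.7]
opening: 0.01
```

```bash
python3 - <<'E'
from meas import *
s,f,T=wrist(); save(f,'w4.png'); print(s['position'],s['orientation'],s['contact_force'],s['opening']); report(f,T)
E
```

```text
[ 0.44043324 -0.23699024  0.16099617] [ 7.07144609e-01  7.07068414e-01 -2.44185637e-04 -8.36942647e-04] [-0.0690662  -0.08325206 -2.70740667] 0.009974754129710195
blue [344.6   3. ] edge cup [ 0.491  -0.0951] z 0.0236 d 0.0162 shank top [0. 0.] d 0 z None
blue [274.2 233.1]  cup [ 0.441  -0.2367] z 0.139 d 0.0594 shank top [ 0.4408 -0.2197] d 0.0149 z 0.244
turq [340.7 296.1]  cup [ 0.4952 -0.3119] z 0.0398 d 0.0147 shank top [0. 0.] d 0 z None
green [502.4  80.2]  mean [ 0.6077 -0.1458  0.0131] circ [ 0.6077 -0.1469] 0.0662 ell [ 0.6077 -0.1456  0.0132]
```

View pics/w4.png

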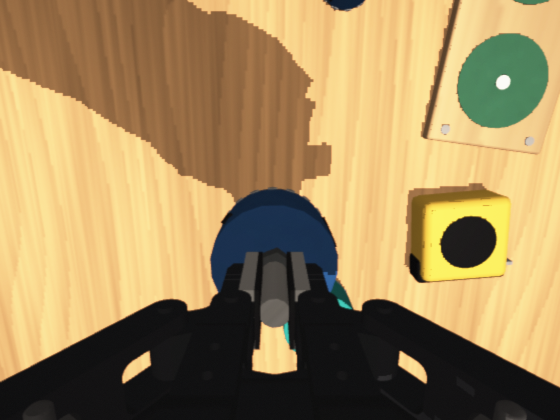

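```bash
cat >> meas.py <<'E'
def dots(f,T):
    P=cloud(f,T); hsv=cv2.cvtColor(f['img'],cv2.COLOR_RGB2HSV)
    g=cv2.inRange(hsv,(60,60,30),(84,255,160)); cs,_=cv2.findContours(g,0,1)
    for c in cs:
        if cv2.contourArea(c)<150: continue
        m=np.zeros_like(g); cv2.drawContours(m,[cv2.convexHull(c)],-1,255,-1)
        w=(m>0)&(hsv[...,2]>150)&(hsv[...,1]<80)
        if w.sum()>2: print('dot',np.argwhere(w).mean(0)[::-1].round(1),w.sum(),P[w].mean(0).round(4))
E
python3 - <<'E'
from meas import *
s,f,T=wrist(); dots(f,T)
import pickle
f=pickle.load(open('top0.pkl','rb')); dots(f,f['T'])
E
```

```text
dot [503.2  82.4] 193 [ 0.608  -0.1471  0.0136]
dot [350.7 188.9] 16 [ 0.6072 -0.1482  0.0105]
dot [311.7 183.9] 16 [ 0.6186 -0.0639  0.0106]
dot [273. 179.] 15 [0.6297 0.0201 0.0108]
dot [234.5 174. ] 16 [0.6413 0.1041 0.0107]
```

>>> {"fn": "drive_tool", "kwargs": {
  "commands": [0,0.01,0.0186,0,0,0,0.01,0.0186,0,0,0,0.01,0.0186,0,0,0,0.01,0.0186,0,0,0,0.01,0.0186,0,0,0,0.01,0.0186,0,0,0,0.01,0.0186,0,0,0,0.01,0.0186,0,0,0,0.01,0.018,0,0,0,0,0,0.03,0,0,0,0,0.02,0,0,0,0,0,0]
}}

```text
time: 7.07
position: [0.6054, -0.1463, 0.1062]
orientation: [0.707, 0.707, -0.002, -0.004]
contact_force: [-0.6, 0.0, -3.3]
opening: 0.01
```

>>> {"fn": "drive_tool", "kwargs": {
  "commands": [0,0,0,0,0,0,0,0,0,0,0,0,0,0,0,0,0,0,0,0]
}}

```text
time: 7.4
position: [0.6082, -0.1476, 0.1139]
orientation: [0.707, 0.707, 0.001, 0.001]
contact_force: [0.5, 0.3, -3.2]
opening: 0.0098
```

```bash
python3 - <<'E'
from meas import *
s,f,T=wrist(); save(f,'w5.png'); print(s['position'],s['orientation'],s['contact_force'],s['opening']); report(f,T);dots(f,T)
E
```

```text
[ 0.60816745 -0.14757156  0.11392851] [7.07261761e-01 7.06950842e-01 6.03171124e-04 9.72014222e-04] [ 0.50589136  0.29943329 -3.16317646] 0.009789857121858165
blue [ 79.  108.7]  cup [ 0.4921 -0.0784] z 0.0402 d 0.0379 shank top [ 0.4927 -0.0796] d 0.0123 z 0.0829
blue [274.  232.7]  cup [ 0.6085 -0.1472] z 0.0918 d 0.0587 shank top [ 0.6082 -0.1296] d 0.0149 z 0.1973
green [291.4  81.8]  mean [ 0.6192 -0.0615  0.013 ] circ [ 0.619  -0.0624] 0.0655 ell [ 0.6191 -0.0613  0.0141]
green [272.5 185.5]  mean [ 0.6076 -0.1255  0.0134] circ [ 0.6082 -0.143 ] 0.0639 ell [ 0.6082 -0.1371  0.092 ]
dot [298.1  79. ] 258 [ 0.6232 -0.0597  0.0133]
```

View pics/w5.png

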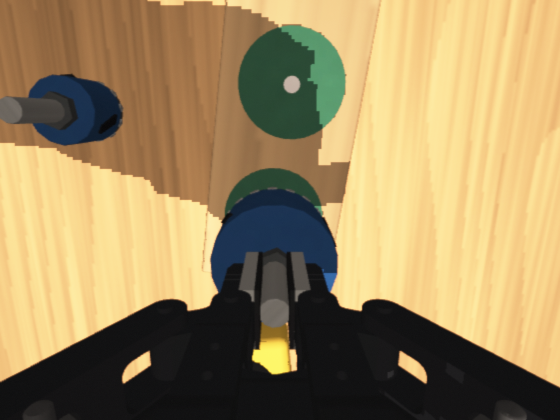

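>>> {"fn": "drive_tool", "kwargs": {
  "commands": [0,0,0,0.015,0,0,0,0,0.012,0,0,0,0,0.006,0,0,0,0,0.003,0,0,0,0,0.002,0,0,0,0,0,0,0,0,0,0,0,0,0,0,0,0]
}}

```text
time: 8.12
position: [0.6079, -0.1473, 0.0747]
orientation: [0.707, 0.707, 0.0, 0.0]
contact_force: [0.5, 0.4, -2.6]
opening: 0.0101
```

>>> {"fn": "drive_tool", "kwargs": {
  "commands": [0,0,0,0.001,0,0,0,0,0.0005,0,0,0,0,0,0,0,0,0,0,0]
}}

```text
time: 8.45
position: [0.6079, -0.1474, 0.0744]
orientation: [0.707, 0.707, 0.0, 0.001]
contact_force: [-4.1, 0.9, 7.7]
opening: 0.0099
```

Contact. I release and retreat.

>>> {"fn": "drive_tool", "kwargs": {
  "commands": [0.1,0,0,-0.0005,0,0.2,0,0,0,0,0.35,0,0,0,0,0.5,0,0,0,0,0.5,0,0,0,0,0.5,0,0,0,0,0.5,0,0,0,0,0.5,0,0,-0.02,0,0.5,0,0,-0.03,0,0.5,0,0,-0.03,0,0.5,0,0,-0.02,0]
}}

```text
time: 9.37
position: [0.608, -0.1473, 0.1762]
orientation: [0.707, 0.707, 0.001, 0.001]
contact_force: [0.6, -0.4, 0.6]
opening: 0.0427
```

```bash
sed -i 's/hsv\[...,2\]>150)&(hsv\[...,1\]<80)/hsv[...,2]>60)\&(hsv[...,1]<80)/' meas.py; python3 - <<'E'
from meas import *
s,f,T=wrist(); save(f,'w6.png'); print(s['position'],s['orientation'],s['contact_force'],s['opening']); report(f,T);dots(f,T)
E
```

```text
[ 0.60801359 -0.14734428  0.17620529] [7.07179365e-01 7.07033230e-01 6.11199960e-04 9.91615677e-04] [ 0.56700025 -0.36485755  0.6264471 ] 0.042738224945184346
blue [122.2 110.1]  cup [ 0.4923 -0.078 ] z 0.0402 d 0.0375 shank top [ 0.4919 -0.0793] d 0.0122 z 0.0823
blue [273.3 203.7]  cup [ 0.6082 -0.1475] z 0.0523 d 0.0595 shank top [ 0.608  -0.1342] d 0.0208 z 0.2551
turq [132.4 401.1] edge cup [ 0.478  -0.3338] z 0.0458 d 0.0197 shank top [0. 0.] d 0 z None
green [303.9   6.7] edge mean [ 0.6306 -0.0038  0.0131] circ [0.6305 0.0007] 0.0485 ell [ 0.6306 -0.0043  0.0145]
green [287.8  89.2]  mean [ 0.6193 -0.0616  0.013 ] circ [ 0.6192 -0.0625] 0.065 ell [ 0.6193 -0.0615  0.0136]
green [274.3 169.4]  mean [ 0.6088 -0.1239  0.0142] circ [ 0.6082 -0.1415] 0.0629 ell [ 0.6078 -0.1395  0.059 ]
dot [277.4 169.5] 94 [ 0.6114 -0.1239  0.0151]
dot [287.8  88.6] 286 [ 0.6193 -0.0612  0.0132]
dot [302.7  13.6] 23 [ 0.6298 -0.0084  0.013 ]
```

View pics/w6.png

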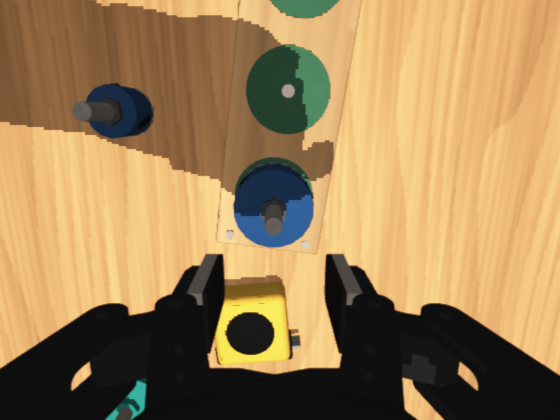

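saw_60 stands centred on mark_4, at (273,205). Next is saw_48.

>>> {"fn": "drive_tool", "kwargs": {
  "commands": [0.5,0.025,-0.0167,0,0,0.5,0.025,-0.0167,0,0,0.5,0.025,-0.0167,0,0,0.5,0.025,-0.0167,0,0,0.5,0.025,-0.0167,0,0,0.5,0.025,-0.0167,0,0,0.5,0.025,-0.0167,0,0,0.5,0.025,-0.0167,0,0,0.5,0,0,0.02,0,0.5,0,0,0,0,0.5,0,0,0,0,0.5,0,0,0,0]
}}

```text
time: 10.42
position: [0.4744, 0.0523, 0.1537]
orientation: [0.707, 0.707, -0.0, 0.0]
contact_force: [-0.5, 0.1, 0.1]
opening: 0.0427
```

```bash
python3 - <<'E'
from meas import *
s,f,T=wrist(); save(f,'w7.png'); print(s['position'],s['orientation'],s['contact_force'],s['opening']); report(f,T)
E
```

```text
[0.4743821  0.05233485 0.15367484] [ 7.07371749e-01  7.06841709e-01 -2.45981838e-05  7.58535162e-05] [-0.45986407  0.05483335  0.06401519] 0.04274883478464653
blue [273.5 205.4]  cup [0.4744 0.053 ] z 0.0403 d 0.0474 shank top [0.4746 0.0653] d 0.0209 z 0.2323
blue [292.9 349.3]  cup [ 0.4909 -0.0756] z 0.0399 d 0.0361 shank top [0. 0.] d 0 z None
blue [419.8 407.4] edge cup [ 0.6018 -0.1206] z 0.0452 d 0.0193 shank top [0. 0.] d 0 z None
green [500.1 131.6]  mean [0.6419 0.1068 0.0131] circ [0.6419 0.106 ] 0.0661 ell [0.6415 0.1071 0.0138]
green [468.7 239.1]  mean [0.6305 0.0226 0.0131] circ [0.6309 0.0222] 0.0666 ell [0.6306 0.0228 0.013 ]
green [457.7 307.1]  mean [ 0.6097 -0.0169  0.0487] circ [ 0.6276 -0.042 ] 0.0463 ell [0.5265 0.0659 0.1931]
```

View pics/w7.png

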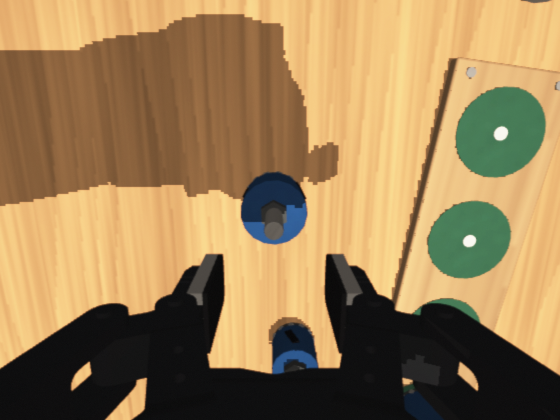

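saw_48 is centred at (273,207). I descend, grip, and lift.

>>> {"fn": "drive_tool", "kwargs": {
  "commands": [0.5,0.0005,0,0.02,0,0.5,0,0,0.025,0,0.5,0,0,0.025,0,0.5,0,0,0.015,0,0.5,0,0,0.006,0,0.5,0,0,0,0,0.5,0,0,0,0,0,0,0,0,0,0,0,0,0,0,0,0,0,0,0,0,0,0,0,0,0,0,0,0,0]
}}

```text
time: 11.47
position: [0.4747, 0.0533, 0.0634]
orientation: [0.707, 0.707, 0.001, 0.001]
contact_force: [-0.3, -0.3, 6.2]
opening: 0.0102
```

>>> {"fn": "drive_tool", "kwargs": {
  "commands": [0,0,0,0,0,0,0,0,0,0,0,0,0,0,0]
}}

```text
time: 11.72
position: [0.4747, 0.0533, 0.0634]
orientation: [0.707, 0.707, 0.001, 0.001]
contact_force: [-1.1, -0.1, 6.0]
opening: 0.01
```

>>> {"fn": "drive_tool", "kwargs": {
  "commands": [0,0,0,-0.01,0,0,0,0,-0.02,0,0,0,0,-0.02,0,0,0,0,-0.02,0,0,0,0,-0.02,0,0,0,0,-0.01,0,0,0,0,0,0,0,0,0,0,0]
}}

```text
time: 12.38
position: [0.4742, 0.0533, 0.1621]
orientation: [0.707, 0.707, 0.0, 0.0]
contact_force: [-0.7, -0.6, -2.5]
opening: 0.0101
```

```bash
python3 - <<'E'
from meas import *
s,f,T=wrist(); save(f,'w8.png'); print(s['position'],s['orientation'],s['contact_force'],s['opening']); report(f,T)
E
```

```text
[0.47415473 0.05330767 0.16213411] [7.07148637e-01 7.07064917e-01 7.77217126e-05 4.64889039e-05] [-0.70200721 -0.55129297 -2.45902108] 0.010075326491286377
blue [273.6 233.2]  cup [0.4741 0.0543] z 0.1389 d 0.0465 shank top [0.4743 0.0722] d 0.0148 z 0.2461
blue [281.1 348.7]  cup [ 0.4813 -0.0733] z 0.0401 d 0.0291 shank top [0. 0.] d 0 z None
green [493.4 132.5]  mean [0.6418 0.1068 0.0131] circ [0.6422 0.1064] 0.0662 ell [0.6404 0.1072 0.0155]
green [463.4 237. ]  mean [0.6305 0.0226 0.013 ] circ [0.6308 0.0219] 0.0657 ell [0.6306 0.0227 0.0128]
green [447.1 314.2]  mean [ 0.6217 -0.0433  0.0215] circ [ 0.6215 -0.0578] 0.0642 ell [ 0.6257 -0.0483  0.0136]
```

>>> {"fn": "drive_tool", "kwargs": {
  "commands": [0,-0.0145,0.0181,0,0,0,-0.0145,0.0181,0,0,0,-0.0145,0.0181,0,0,0,-0.0145,0.0181,0,0,0,-0.0145,0.0181,0,0,0,-0.0145,0.0181,0,0,0,-0.0145,0.0181,0,0,0,-0.0145,0.0181,0,0,0,0,0,0,0,0,0,0,0.03,0,0,0,0,0.02,0,0,0,0,0,0]
}}

```text
time: 13.43
position: [0.6159, -0.0624, 0.1059]
orientation: [0.707, 0.707, -0.003, -0.004]
contact_force: [-0.7, -0.0, -2.5]
opening: 0.0097
```

>>> {"fn": "drive_tool", "kwargs": {
  "commands": [0,0,0,0,0,0,0,0,0,0,0,0,0,0,0,0,0,0,0,0]
}}

```text
time: 13.77
position: [0.6194, -0.0627, 0.1139]
orientation: [0.707, 0.707, 0.001, 0.001]
contact_force: [0.2, 0.1, -1.1]
opening: 0.0097
```

```bash
python3 - <<'E'
from meas import *
s,f,T=wrist(); save(f,'w9.png'); print(s['position'],s['orientation'],s['contact_force'],s['opening']); report(f,T)
E
```

```text
[ 0.6194413  -0.06269885  0.11386695] [7.07116477e-01 7.07096225e-01 6.98271115e-04 8.53823341e-04] [ 0.21167622  0.07614908 -1.12755013] 0.009702663143226143
blue [273.4 233.2]  cup [ 0.6195 -0.0622] z 0.0906 d 0.0467 shank top [ 0.6194 -0.0455] d 0.0149 z 0.1972
blue [ 80.1 242.2]  cup [ 0.4921 -0.0777] z 0.0401 d 0.0381 shank top [ 0.4915 -0.0783] d 0.013 z 0.082
blue [276.9 348.9]  cup [ 0.6229 -0.1346] z 0.0523 d 0.0387 shank top [0. 0.] d 0 z None
green [291.6  83.1]  mean [0.6306 0.0227 0.013 ] circ [0.6307 0.0218] 0.0652 ell [0.6306 0.023  0.0131]
green [272.9 194.9]  mean [ 0.6191 -0.0467  0.014 ] circ [ 0.6192 -0.0624] 0.065 ell [ 0.6192 -0.0404  0.0839]
```

View pics/w9.png

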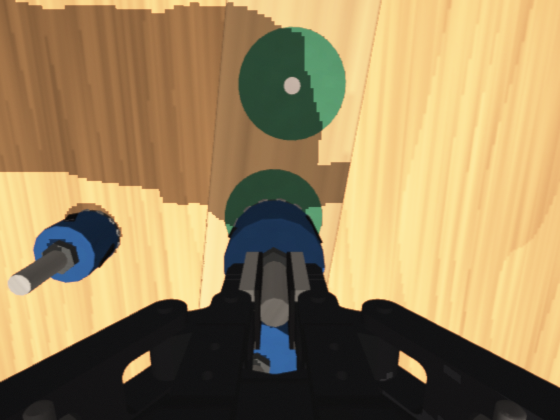

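The saw is over mark_3 within a millimetre. I lower it.

>>> {"fn": "drive_tool", "kwargs": {
  "commands": [0,0,0,0.015,0,0,0,0,0.012,0,0,0,0,0.006,0,0,0,0,0.002,0,0,0,0,0.0015,0,0,0,0,0,0,0,0,0,0,0,0,0,0,0,0]
}}

```text
time: 14.48
position: [0.6192, -0.0628, 0.0763]
orientation: [0.707, 0.707, 0.0, 0.0]
contact_force: [0.2, 0.3, -3.1]
opening: 0.01
```

>>> {"fn": "drive_tool", "kwargs": {
  "commands": [0,0,0,0.001,0,0,0,0,0.0005,0,0,0,0,0,0,0,0,0,0,0]
}}

```text
time: 14.82
position: [0.6192, -0.0628, 0.0755]
orientation: [0.707, 0.707, 0.0, 0.001]
contact_force: [-3.6, -0.0, 5.5]
opening: 0.0099
```

>>> {"fn": "drive_tool", "kwargs": {
  "commands": [0.1,0,0,-0.0005,0,0.2,0,0,0,0,0.35,0,0,0,0,0.5,0,0,0,0,0.5,0,0,0,0,0.5,0,0,0,0,0.5,0,0,0,0,0.5,0,0,-0.02,0,0.5,0,0,-0.03,0,0.5,0,0,-0.03,0,0.5,0,0,-0.02,0]
}}

```text
time: 15.73
position: [0.6192, -0.0628, 0.1777]
orientation: [0.707, 0.707, 0.001, 0.001]
contact_force: [-0.1, -0.8, 0.8]
opening: 0.0425
```

```bash
python3 - <<'E'
from meas import *
s,f,T=wrist(); save(f,'w10.png'); print(s['position'],s['orientation'],s['contact_force'],s['opening']); report(f,T)
E
```

```text
[ 0.61920578 -0.0627818   0.17772081] [0.70715946 0.70705315 0.00072661 0.00090197] [-0.05640856 -0.84865827  0.84295773] 0.042460429626683886
blue [273.2 202.6]  cup [ 0.6193 -0.0634] z 0.0523 d 0.0476 shank top [ 0.6192 -0.0494] d 0.0208 z 0.2566
blue [120.7 215.2]  cup [ 0.492  -0.0772] z 0.0401 d 0.0379 shank top [ 0.4916 -0.0779] d 0.0126 z 0.0821
blue [260.  298.5]  cup [ 0.6081 -0.147 ] z 0.0522 d 0.0597 shank top [ 0.6081 -0.1478] d 0.0121 z 0.094
green [304.    7.1] edge mean [0.6419 0.0809 0.0131] circ [0.6419 0.0855] 0.0503 ell [0.6418 0.0806 0.0135]
green [287.9  89.8]  mean [0.6306 0.0226 0.013 ] circ [0.6307 0.0219] 0.065 ell [0.6306 0.0228 0.0129]
green [274.  178.5]  mean [ 0.6197 -0.0473  0.0136] circ [ 0.6192 -0.062 ] 0.0647 ell [ 0.6192 -0.0537  0.0569]
green [262.5 266.9]  mean [ 0.6097 -0.1266  0.0137] circ [ 0.6073 -0.1468] 0.0654 ell [ 0.6092 -0.128   0.0521]
```

View pics/w10.png

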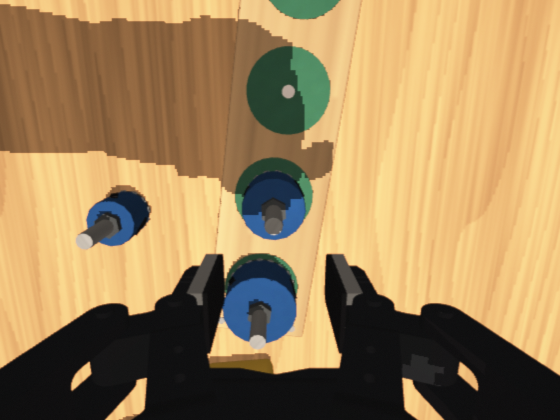

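saw_48 stands well centred on mark_3, at (273,203). Next is saw_38, at (120,215).

>>> {"fn": "drive_tool", "kwargs": {
  "commands": [0.5,-0.0022,-0.0182,0,0,0.5,-0.0022,-0.0182,0,0,0.5,-0.0022,-0.0182,0,0,0.5,-0.0022,-0.0182,0,0,0.5,-0.0022,-0.0182,0,0,0.5,-0.0022,-0.0182,0,0,0.5,-0.002,-0.0182,0,0,0.5,0,0,0.02,0,0.5,0,0,0,0,0.5,0,0,0,0,0.5,0,0,0,0]
}}

```text
time: 16.7
position: [0.4918, -0.0779, 0.1552]
orientation: [0.707, 0.707, 0.0, 0.0]
contact_force: [-0.1, 0.5, 0.1]
opening: 0.0428
```

```bash
python3 - <<'E'
from meas import *
s,f,T=wrist(); save(f,'w11.png'); print(s['position'],s['orientation'],s['contact_force'],s['opening']); report(f,T)
E
```

```text
[ 0.49176442 -0.07788464  0.15516297] [7.07140977e-01 7.07072583e-01 2.49922635e-05 1.71353226e-05] [-0.09835398  0.53470405  0.07595812] 0.04279920694462662
blue [451.  189.7]  cup [ 0.6187 -0.0634] z 0.0523 d 0.0479 shank top [ 0.6188 -0.0634] d 0.0127 z 0.0943
blue [273.1 203.9]  cup [ 0.4911 -0.0773] z 0.0403 d 0.0371 shank top [ 0.492  -0.0642] d 0.0213 z 0.2337
blue [424.5 285.4]  cup [ 0.6075 -0.146 ] z 0.0523 d 0.0585 shank top [0. 0.] d 0 z None
green [468.9  65.4]  mean [0.6305 0.0227 0.0131] circ [0.6306 0.022 ] 0.0658 ell [0.6305 0.0229 0.013 ]
green [425.6 172.3]  mean [ 0.6078 -0.0539  0.0132] circ [ 0.619  -0.0622] 0.0651 ell [ 0.6021 -0.0549  0.0517]
green [406.1 260.1]  mean [ 0.599  -0.1244  0.0162] circ [ 0.6056 -0.14  ] 0.0633 ell [ 0.5928 -0.1307  0.0521]
```

View pics/w11.png

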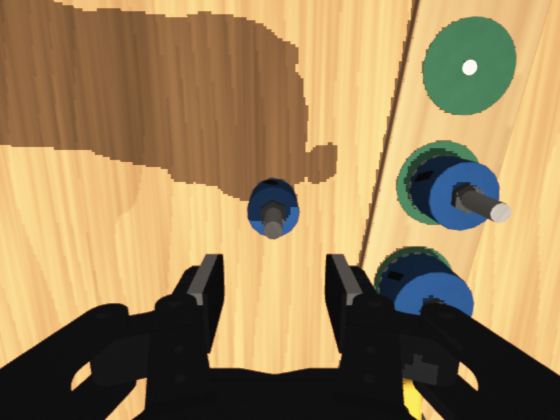

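saw_38 is centred at (273,206). I grip and lift.

>>> {"fn": "drive_tool", "kwargs": {
  "commands": [0.5,0,0,0.02,0,0.5,0,0,0.025,0,0.5,0,0,0.025,0,0.5,0,0,0.015,0,0.5,0,0,0.0065,0,0.5,0,0,0,0,0.5,0,0,0,0,0,0,0,0,0,0,0,0,0,0,0,0,0,0,0,0,0,0,0,0,0,0,0,0,0]
}}

```text
time: 17.75
position: [0.4921, -0.078, 0.0644]
orientation: [0.707, 0.707, 0.001, 0.001]
contact_force: [-0.4, 0.3, 5.7]
opening: 0.0101
```

>>> {"fn": "drive_tool", "kwargs": {
  "commands": [0,0,0,0,0,0,0,0,0,0,0,0,0,0,0]
}}

```text
time: 18.0
position: [0.4921, -0.078, 0.0644]
orientation: [0.707, 0.707, 0.001, 0.001]
contact_force: [-0.7, -0.8, 4.8]
opening: 0.0099
```

>>> {"fn": "drive_tool", "kwargs": {
  "commands": [0,0,0,-0.01,0,0,0,0,-0.02,0,0,0,0,-0.02,0,0,0,0,-0.02,0,0,0,0,-0.02,0,0,0,0,-0.01,0,0,0,0,0,0,0,0,0,0,0]
}}

```text
time: 18.67
position: [0.4916, -0.078, 0.1631]
orientation: [0.707, 0.707, 0.0, 0.0]
contact_force: [-0.0, -0.1, -2.2]
opening: 0.0098
```

```bash
python3 - <<'E'
from meas import *
s,f,T=wrist(); save(f,'w12.png'); print(s['position'],s['orientation'],s['contact_force'],s['opening']); report(f,T)
E
```

```text
[ 0.49156004 -0.0779709   0.16313625] [7.07184343e-01 7.07029202e-01 6.78742557e-05 9.04351305e-05] [-6.07962920e-05 -1.28501442e-01 -2.23367465e+00] 0.009801866699055093
blue [445.9 187.4]  cup [ 0.6183 -0.0634] z 0.0523 d 0.0472 shank top [ 0.6189 -0.064 ] d 0.0121 z 0.0947
blue [273.6 234.8]  cup [ 0.4917 -0.0761] z 0.1388 d 0.0357 shank top [ 0.4919 -0.0581] d 0.0152 z 0.248
blue [422.  282.9]  cup [ 0.6079 -0.1465] z 0.0522 d 0.0597 shank top [ 0.6091 -0.1449] d 0.0111 z 0.0938
green [463.5  66.7]  mean [0.6304 0.0226 0.0131] circ [0.6308 0.0221] 0.0661 ell [0.6298 0.0227 0.0145]
green [421.6 170.8]  mean [ 0.6078 -0.0541  0.0131] circ [ 0.6191 -0.0623] 0.0652 ell [ 0.6025 -0.0551  0.0519]
green [401.7 258.7]  mean [ 0.5986 -0.128   0.0136] circ [ 0.6071 -0.1456] 0.064 ell [ 0.5925 -0.1285  0.0525]
```

>>> {"fn": "drive_tool", "kwargs": {
  "commands": [0,0.0125,0.0174,0,0,0,0.0125,0.0174,0,0,0,0.0125,0.0174,0,0,0,0.0125,0.0174,0,0,0,0.0125,0.0174,0,0,0,0.0125,0.0174,0,0,0,0.0125,0.0172,0,0,0,0.0125,0.0172,0,0,0,0,0,0,0,0,0,0,0.03,0,0,0,0,0.02,0,0,0,0,0,0]
}}

```text
time: 19.72
position: [0.6274, 0.0218, 0.1071]
orientation: [0.707, 0.707, -0.003, -0.003]
contact_force: [-0.1, -0.5, -2.2]
opening: 0.0098
```

>>> {"fn": "drive_tool", "kwargs": {
  "commands": [0,0,0,0,0,0,0,0,0,0,0,0,0,0,0,0,0,0,0,0]
}}

```text
time: 20.05
position: [0.6308, 0.022, 0.1149]
orientation: [0.707, 0.707, 0.001, 0.001]
contact_force: [0.6, 0.7, -1.7]
opening: 0.0097
```

```bash
python3 - <<'E'
from meas import *
s,f,T=wrist(); save(f,'w13.png'); print(s['position'],s['orientation'],s['contact_force'],s['opening']); report(f,T)
E
```

```text
[0.6308189  0.02195852 0.11487657] [0.70721093 0.70700178 0.00079068 0.00074426] [ 0.64099652  0.73747391 -1.67734426] 0.009664359126965966
blue [273.5 234.7]  cup [0.631  0.0248] z 0.0905 d 0.036 shank top [0.631  0.0421] d 0.0201 z 0.2007
blue [274.6 347.6]  cup [ 0.6316 -0.0542] z 0.0522 d 0.0336 shank top [0. 0.] d 0 z None
green [291.5  83.9]  mean [0.6419 0.1069 0.013 ] circ [0.6422 0.106 ] 0.0653 ell [0.642  0.1073 0.0129]
green [273.  200.8]  mean [0.6305 0.0335 0.0135] circ [0.6305 0.0215] 0.0654 ell [0.6306 0.0413 0.0722]
```

View pics/w13.png

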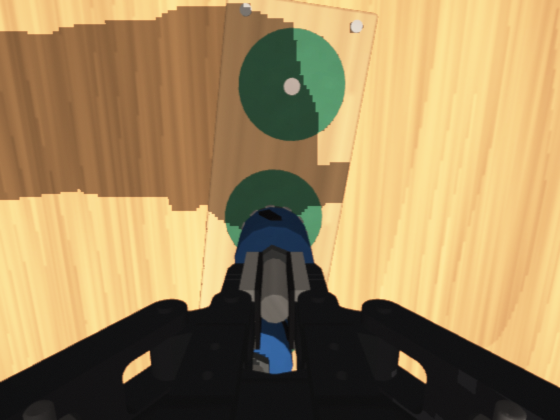

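>>> {"fn": "drive_tool", "kwargs": {
  "commands": [0,0,0,0.015,0,0,0,0,0.012,0,0,0,0,0.006,0,0,0,0,0.002,0,0,0,0,0.0015,0,0,0,0,0,0,0,0,0,0,0,0,0,0,0,0]
}}

```text
time: 20.77
position: [0.6306, 0.0221, 0.0773]
orientation: [0.707, 0.707, 0.0, 0.0]
contact_force: [0.3, 0.7, -1.7]
opening: 0.01
```

>>> {"fn": "drive_tool", "kwargs": {
  "commands": [0,0,0,0.001,0,0,0,0,0.0005,0,0,0,0,0,0,0,0,0,0,0]
}}

```text
time: 21.1
position: [0.6307, 0.0221, 0.0765]
orientation: [0.707, 0.707, 0.001, 0.001]
contact_force: [-2.5, -0.3, 4.9]
opening: 0.0096
```

>>> {"fn": "drive_tool", "kwargs": {
  "commands": [0.1,0,0,-0.0005,0,0.2,0,0,0,0,0.35,0,0,0,0,0.5,0,0,0,0,0.5,0,0,0,0,0.5,0,0,0,0,0.5,0,0,0,0,0.5,0,0,-0.02,0,0.5,0,0,-0.03,0,0.5,0,0,-0.03,0,0.5,0,0,-0.02,0]
}}

```text
time: 22.02
position: [0.6306, 0.022, 0.1787]
orientation: [0.707, 0.707, 0.001, 0.001]
contact_force: [1.2, 0.2, 0.9]
opening: 0.0429
```

```bash
python3 - <<'E'
from meas import *
s,f,T=wrist(); save(f,'w14.png'); print(s['position'],s['orientation'],s['contact_force'],s['opening']); report(f,T)
E
```

```text
[0.63062825 0.02204939 0.17873672] [0.70716778 0.70704482 0.0008475  0.00079818] [1.15835282 0.19303878 0.94288594] 0.042880889323291524
blue [273.  200.6]  cup [0.6301 0.0225] z 0.0523 d 0.0381 shank top [0.6306 0.0351] d 0.0211 z 0.2574
blue [259.4 298.2]  cup [ 0.6195 -0.0629] z 0.0522 d 0.0477 shank top [ 0.6192 -0.0645] d 0.0116 z 0.0937
blue [251.2 359.5]  cup [ 0.6112 -0.1258] z 0.047 d 0.0406 shank top [0. 0.] d 0 z None
green [287.8  90.8]  mean [0.6421 0.1068 0.013 ] circ [0.6419 0.106 ] 0.065 ell [0.6421 0.107  0.0132]
green [273.7 187.1]  mean [0.631  0.0299 0.0131] circ [0.6307 0.0215] 0.065 ell [0.6307 0.0316 0.0573]
green [261.9 273.2]  mean [ 0.6204 -0.0484  0.0135] circ [ 0.619 -0.062] 0.0655 ell [ 0.6205 -0.0427  0.0523]
```

View pics/w14.png

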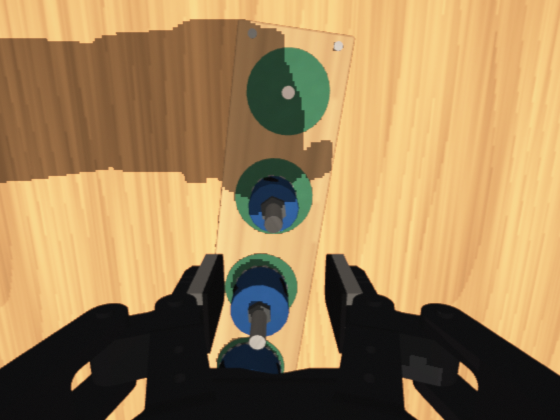

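saw_38 stands centred on mark_2, at (273,205). Last is saw_28.

>>> {"fn": "drive_tool", "kwargs": {
  "commands": [0.5,0.0211,-0.0203,0,0,0.5,0.0211,-0.0203,0,0,0.5,0.0211,-0.0203,0,0,0.5,0.0211,-0.0203,0,0,0.5,0.0211,-0.0203,0,0,0.5,0.0211,-0.0203,0,0,0.5,0.0211,-0.0203,0,0,0.5,0.0211,-0.0203,0,0,0.5,0.0212,-0.0203,0,0,0.5,0,0,0.02,0,0.5,0,0,0,0,0.5,0,0,0,0]
}}

```text
time: 23.07
position: [0.4471, 0.2119, 0.1552]
orientation: [0.707, 0.707, -0.001, -0.0]
contact_force: [-0.1, -0.3, 0.1]
opening: 0.0425
```

>>> {"fn": "drive_tool", "kwargs": {
  "commands": [0.5,0,0,0,0,0.5,0,0,0,0]
}}

```text
time: 23.23
position: [0.4483, 0.2116, 0.1564]
orientation: [0.708, 0.707, 0.0, 0.0]
contact_force: [-0.5, -0.5, -0.3]
opening: 0.0426
```

```bash
python3 - <<'E'
from meas import *
s,f,T=wrist(); save(f,'w15.png'); print(s['position'],s['orientation'],s['contact_force'],s['opening']); report(f,T)
E
```

```text
[0.44828763 0.21163292 0.1564221 ] [7.07563109e-01 7.06650094e-01 2.66511733e-04 1.44470490e-04] [-0.50857921 -0.53668027 -0.27455564] 0.04257172696059519
blue [273.1 200.4]  cup [0.4475 0.2133] z 0.0402 d 0.0274 shank top [0.4472 0.2267] d 0.0241 z 0.2352
green [504.7 313.1]  mean [0.643 0.117 0.018] circ [0.6424 0.1065] 0.0663 ell [0.646  0.1133 0.0131]
```

View pics/w15.png

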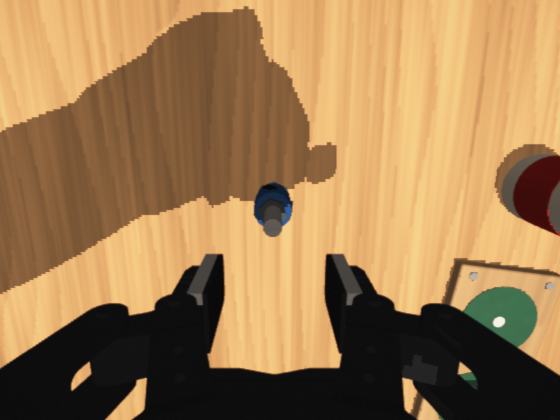

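>>> {"fn": "drive_tool", "kwargs": {
  "commands": [0.5,0.0003,0,0.02,0,0.5,0,0,0.025,0,0.5,0,0,0.025,0,0.5,0,0,0.015,0,0.5,0,0,0.0065,0,0.5,0,0,0,0,0.5,0,0,0,0,0,0,0,0,0,0,0,0,0,0,0,0,0,0,0,0,0,0,0,0,0,0,0,0,0]
}}

```text
time: 24.28
position: [0.4482, 0.2127, 0.0655]
orientation: [0.707, 0.707, 0.001, 0.0]
contact_force: [-0.7, -0.4, 6.1]
opening: 0.0103
```

>>> {"fn": "drive_tool", "kwargs": {
  "commands": [0,0,0,0,0,0,0,0,0,0,0,0,0,0,0]
}}

```text
time: 24.53
position: [0.4481, 0.2127, 0.0655]
orientation: [0.707, 0.707, 0.001, 0.0]
contact_force: [-1.6, 0.1, 6.2]
opening: 0.0095
```

>>> {"fn": "drive_tool", "kwargs": {
  "commands": [0,0,0,-0.01,0,0,0,0,-0.02,0,0,0,0,-0.02,0,0,0,0,-0.02,0,0,0,0,-0.02,0,0,0,0,-0.01,0,0,0,0,0,0,0,0,0,0,0]
}}

```text
time: 25.2
position: [0.4478, 0.2125, 0.1643]
orientation: [0.707, 0.707, 0.0, 0.0]
contact_force: [-0.4, -0.1, -2.0]
opening: 0.0099
```

```bash
python3 - <<'E'
from meas import *
s,f,T=wrist(); save(f,'w16.png'); print(s['position'],s['orientation'],s['contact_force'],s['opening']); report(f,T)
E
```

```text
[0.44776392 0.21246479 0.16427851] [7.07150095e-01 7.07063416e-01 2.44061416e-04 9.67732838e-05] [-0.38550664 -0.13051061 -1.98316378] 0.009885086359869939
blue [274.3 236.1]  cup [0.4479 0.2186] z 0.1386 d 0.0248 shank top [0.4479 0.2334] d 0.0271 z 0.2511
green [493.3 316.2]  mean [0.6406 0.1086 0.0152] circ [0.6414 0.1062] 0.0665 ell [0.6427 0.1066 0.012 ]
```

View pics/w16.png

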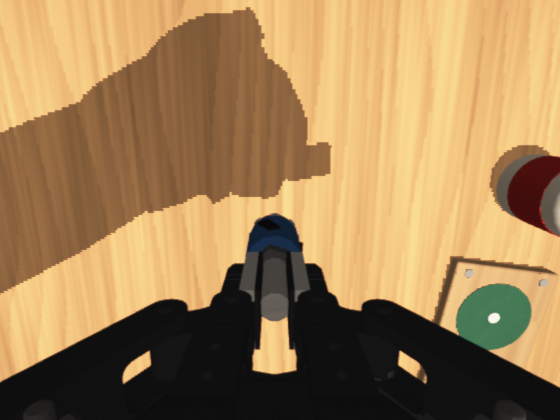

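>>> {"fn": "drive_tool", "kwargs": {
  "commands": [0,-0.0106,0.0194,0,0,0,-0.0106,0.0194,0,0,0,-0.0106,0.0194,0,0,0,-0.0106,0.0194,0,0,0,-0.0106,0.0194,0,0,0,-0.0106,0.0194,0,0,0,-0.0106,0.0194,0,0,0,-0.0106,0.0194,0,0,0,-0.0106,0.0194,0,0,0,-0.0106,0.0194,0,0,0,0,0,0,0,0,0,0,0.02,0]
}}

```text
time: 26.25
position: [0.643, 0.1058, 0.1455]
orientation: [0.708, 0.707, 0.001, 0.001]
contact_force: [0.8, -0.2, -0.8]
opening: 0.0099
```

>>> {"fn": "drive_tool", "kwargs": {
  "commands": [0,0,0,0.03,0,0,0,0,0,0,0,0,0,0,0,0,0,0,0,0,0,0,0,0,0]
}}

```text
time: 26.67
position: [0.642, 0.1066, 0.1161]
orientation: [0.707, 0.707, 0.001, 0.001]
contact_force: [0.2, 0.2, -0.6]
opening: 0.0097
```

```bash
python3 - <<'E'
from meas import *
s,f,T=wrist(); save(f,'w17.png'); print(s['position'],s['orientation'],s['contact_force'],s['opening']); report(f,T)
E
```

```text
[0.64204259 0.10663625 0.11611874] [7.07072748e-01 7.07140056e-01 8.50851891e-04 5.88490123e-04] [ 0.22033022  0.20254234 -0.60190331] 0.009728961150747546
blue [274.2 235.8]  cup [0.6423 0.1128] z 0.0904 d 0.0248 shank top [0.6423 0.1274] d 0.0275 z 0.203
blue [272.4 344.7]  cup [0.6406 0.0276] z 0.0521 d 0.0293 shank top [0. 0.] d 0 z None
green [273.2 206. ]  mean [0.6419 0.1143 0.0134] circ [0.6421 0.1059] 0.0651 ell [0.642  0.1099 0.0129]
green [286.4 336. ]  mean [0.651  0.0243 0.0281] circ [0.6518 0.0144] 0.033 ell [0.6519 0.0117 0.0113]
```

View pics/w17.png

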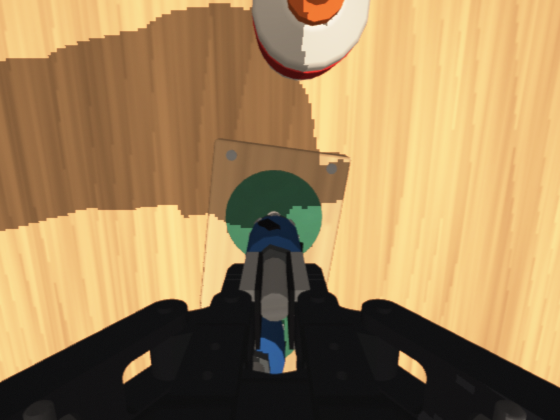

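>>> {"fn": "drive_tool", "kwargs": {
  "commands": [0,-0.0004,0,0.015,0,0,0,0,0.012,0,0,0,0,0.006,0,0,0,0,0.002,0,0,0,0,0.0015,0,0,0,0,0,0,0,0,0,0,0,0,0,0,0,0]
}}

```text
time: 27.38
position: [0.6419, 0.106, 0.0784]
orientation: [0.707, 0.707, 0.0, 0.0]
contact_force: [-0.3, 0.3, -1.9]
opening: 0.0098
```

>>> {"fn": "drive_tool", "kwargs": {
  "commands": [0,0,0,0.001,0,0,0,0,0.0005,0,0,0,0,0,0,0,0,0,0,0]
}}

```text
time: 27.72
position: [0.642, 0.106, 0.0776]
orientation: [0.707, 0.707, 0.001, 0.0]
contact_force: [-1.9, -0.2, 4.2]
opening: 0.0097
```

Contact. I release, rise, then back well away so every saw is visible.

>>> {"fn": "drive_tool", "kwargs": {
  "commands": [0.1,0,0,-0.0005,0,0.2,0,0,0,0,0.35,0,0,0,0,0.5,0,0,0,0,0.5,0,0,0,0,0.5,0,0,0,0,0.5,0,0,0,0,0.5,0,0,-0.02,0,0.5,0,0,-0.03,0,0.5,0,0,-0.03,0,0.5,0,0,-0.02,0]
}}

```text
time: 28.63
position: [0.6419, 0.106, 0.1798]
orientation: [0.707, 0.707, 0.001, 0.001]
contact_force: [0.2, -0.1, 1.2]
opening: 0.0431
```

>>> {"fn": "drive_tool", "kwargs": {
  "commands": [0.5,-0.01,-0.025,-0.015,0,0.5,-0.01,-0.025,-0.015,0,0.5,-0.01,-0.025,-0.015,0,0.5,-0.01,-0.025,-0.015,0,0.5,-0.01,-0.025,0,0,0.5,-0.01,-0.025,0,0,0.5,-0.01,-0.025,0,0,0.5,-0.01,-0.025,0,0,0.5,0,0,0,0,0.5,0,0,0,0,0.5,0,0,0,0]
}}

```text
time: 29.55
position: [0.442, 0.026, 0.237]
orientation: [0.707, 0.707, 0.0, 0.0]
contact_force: [0.7, -0.6, -0.9]
opening: 0.0425
```

```bash
python3 - <<'E'
from meas import *
s,f,T=wrist(); save(f,'w18.png'); print(s['time'],s['position'],s['contact_force'],s['opening']); report(f,T)
f=grab_frame('top'); save(f,'top1.png'); print('top'); report(f,f['T'])
f=grab_frame('scene'); save(f,'scene1.png'); print('scene'); report(f,f['T'])
E
```

```text
29.55 [0.44197527 0.02603641 0.23703718] [ 0.66815096 -0.56966356 -0.93085492] 0.042471044264682296
blue [494.2  98.4]  cup [0.6408 0.1058] z 0.0521 d 0.0276 shank top [0.6418 0.1059] d 0.0132 z 0.0942
blue [469.9 190.5]  cup [0.6299 0.023 ] z 0.0523 d 0.0383 shank top [0.6303 0.0188] d 0.0098 z 0.0941
blue [448.2 273.4]  cup [ 0.6183 -0.0628] z 0.0523 d 0.0475 shank top [ 0.6195 -0.0628] d 0.014 z 0.0937
green [478.4  99.1]  mean [0.6355 0.1066 0.0133] circ [0.6419 0.1061] 0.065 ell [0.6283 0.1061 0.036 ]
green [452.9 183.2]  mean [0.6216 0.026  0.0134] circ [0.6305 0.0222] 0.0653 ell [0.6132 0.0292 0.0459]
green [433.3 255.6]  mean [ 0.6108 -0.0516  0.0134] circ [ 0.6189 -0.0624] 0.065 ell [ 0.6028 -0.0476  0.0474]
top
blue [362.5 185.5]  cup [ 0.6069 -0.1586] z 0.0501 d 0.0547 shank top [ 0.6051 -0.1498] d 0.0066 z 0.0934
turq [446.3 248.1]  cup [ 0.4763 -0.3345] z 0.0385 d 0.0586 shank top [ 0.4715 -0.3342] d 0.0059 z 0.0806
scene
blue [217.4 203.2]  cup [ 0.6097 -0.1462] z 0.0504 d 0.06 shank top [ 0.6079 -0.1477] d 0.0115 z 0.0917
blue [244.9 215. ]  cup [ 0.6206 -0.0637] z 0.0502 d 0.0501 shank top [ 0.618  -0.0627] d 0.014 z 0.0917
blue [275.4 228.1]  cup [0.6321 0.0213] z 0.0501 d 0.0379 shank top [0.6325 0.0226] d 0.0109 z 0.0926
blue [307.7 242.6]  cup [0.6468 0.1062] z 0.0501 d 0.0264 shank top [0.6414 0.1053] d 0.0109 z 0.0928
turq [187.2 165.2]  cup [ 0.479  -0.3355] z 0.0387 d 0.0622 shank top [ 0.4783 -0.3315] d 0.0155 z 0.0799
green [ 49.9 126.6] edge mean [ 0.3133 -1.1475 -0.0944] circ [ 0.2556 -1.1488] 0.4854 ell [ 0.3318 -1.1424 -0.0908]
green [274.7 237. ]  mean [0.64   0.0242 0.0116] circ [0.6324 0.0214] 0.0652 ell [0.649  0.03   0.0263]
green [307.  250.7]  mean [0.649  0.1075 0.0113] circ [0.6435 0.1049] 0.0651 ell [0.6526 0.1089 0.0188]
green [ 31.1 285.1]  mean [ 0.6317 -1.1479 -0.6913] circ [0. 0.] 0.0 ell [ 0.6326 -1.1442 -0.6904]
```

View pics/top1.png

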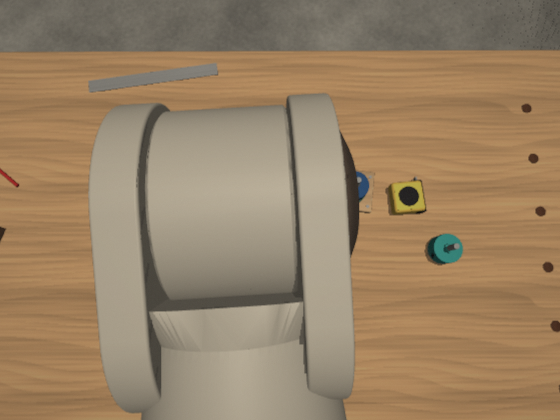

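View pics/scene1.png

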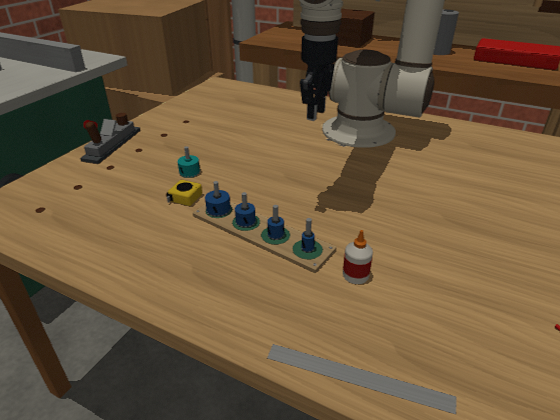

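View pics/w18.png

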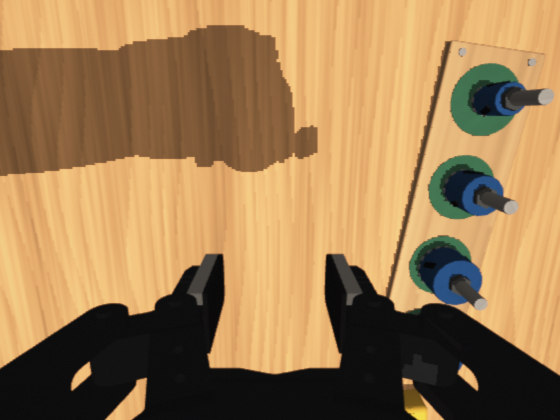

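The scene view shows all four saws upright on their marks, from (307,242) small to (217,203) large. The glue (358,262) and tape (185,193) are where they were, and the gripper is clear and open.

```bash
python3 -c "
from bench import job; print(job.finish_job())"
```

```text
the job is handed in; nothing more can be done
None
```

All four hole saws are standing teeth down on the green marks, in order: 28 mm on the mark at the glue bottle's end, then 38, 48 and 60 mm towards the tape measure. I gripped each one by its shank, checked its position over the mark, lowered it until it touched the board and let go. I handed the job in at about 30 s.

- **Centring:** wrist-camera checks put each saw about 1 mm from its mark's centre. I last measured saw_60 this way before saw_38 and saw_28 were placed; in the final wrist view the gripper hid it. The scene camera still saw it upright in place at the end.
- **Upright:** all four cup tops measured at 52 mm, as they should on the 12 mm board.
- **Left alone:** the glue bottle, tape measure and turquoise look-alike were in the same places in the last scene picture. The gripper is open and clear of everything.
- **Disagreements:** the arm hid most of the row from the top camera, so that view confirmed little at the end. The scene camera differed from the wrist camera by about 2 mm, within calibration, except for saw_28's partly seen cup, where it was 5–6 mm off. Its reading of that saw's shank agreed to about 1 mm.

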